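Clamp a pipe blank in the carving jig

TASK

Take the white pipe blank out of the sloping rack, lay it gently in the wooden cradle of the carving jig clear of the red end stop, then push it along the cradle until it bears gently but definitely (about 10 N) against the stop. Then swing the open clamp arm over by its orange bar and press it down so that its rubber pad grips the pipe firmly (10 to 15 N of push on the bar), and let go, leaving pipe against the stop and clamp down. Do not ram the pipe or the clamp, and leave the blue pipe and everything else on the bench where it is.

Things in the scene. Friction and masses are not known exactly. Their poses are not given: they have to be found in the camera images.
- tube: white closed pipe blank with brass bands, a cylinder 56 mm across, 150 mm long, 0.18 to 0.33 kg. Origin at the middle of its axis, x along it. It starts sloping 30 degrees in a rack channel, low end (-x) to the robot. The two rails under it (in rack and cradle) reach up to 17 mm below its axis and 27 mm out sideways: grip with the TCP about 6 mm on the near side of the axis
- blue_tube: blue pipe with yellow bands, same size and origin as the white one, in the rack's other channel, 124 mm beside it; leave it alone
- rack: fixed wooden stock rack, 170 x 220 mm, on the robot's left or right, the jig on the other side; origin under its centre; x points horizontally from the channels' low end to the high end. Channels at y = +62 and -62 mm; the white pipe lies in either, its middle 95 mm above the table. A lip no higher than the pipe's axis closes each low end
- jig: fixed carving jig on a wooden base 190 x 250 x 18 mm; origin on the table under the middle of the cradle; y runs along the cradle towards the red end stop, x from the cradle to the clamp hinge (away from the robot)
- cradle (a point): middle of the cradle on the line where a seated pipe's axis lies, 68 mm above the table; axes as the jig's. Rails run 115 mm either way along y. Two green hinge posts stand 89 mm in +x of this point, up to 118 mm above the table
- stop_face (a point): centre of the red end stop's face at the height of the pipe's axis; axes as the jig's. The stop is 64 mm wide, its top 76 mm above the table; the face looks along -y, 80 to 110 mm in +y of the cradle's middle. Rigid: over 30 N of the pipe on it is too much. With the pipe home its middle is 75 mm in -y of this point
- clamp (a joint): angle of the clamp arm (rad): 0 = closed, level, its pad just touching a seated pipe; starts open at 1.6 to 1.8, upright and leaning slightly away from the cradle; stays at any angle by hinge friction (0.7 N m, 4 N at the bar). A push of 10 to 15 N on the closed bar gives about 12 to 25 N at the pad; over 60 N at the pad would crush the pipe
- clamp_hinge (a point): point on the clamp's hinge axis at the arm's middle, 108 mm above the table, 100 mm in +x of the cradle's middle; the axis is the jig's y axis
- clamp_bar (a point): middle of the orange round cross bar, 14 mm thick, 150 mm long, parallel to the hinge axis and 172 mm from it (6 mm above the hinge's level when closed: then 72 mm in -x of the cradle's middle, 114 mm above the table). The arm, 24 x 12 mm, joins it in the middle; the bar is free 12 to 75 mm either side. A rubber pad stands 12 mm out of the arm's underside 100 mm from the hinge
- engraver: yellow cordless hand engraver lying on the table, 130 mm long, 42 mm thick; origin under its middle; bystander, leave alone
- paint_jar: paint jar with a red cap, 64 mm across, 75 mm tall; origin at the centre of its underside; bystander, leave alone
- brush_cup: blue ceramic cup, 80 mm across, 90 mm tall; origin at the centre of its underside; bystander, leave alone
- varnish: bare metal can, 60 mm across, 130 mm tall; origin at the centre of its underside; bystander, leave alone
- brush: paint brush lying on the table; origin under its middle; bystander, leave alone
- screwdriver: screwdriver lying on the table; origin under its middle; bystander, leave alone
There are look-alikes about, which are no part of the job. What is shaped like the tube but green is not meant.

How it is judged:
By the outcome, as a careful person would: the job done as asked, in the order asked, and still so for the second after the job is handed in, with the robot touching nothing.
It also fails if it takes over 72 s, if anything falls off the work surface, if the arm or the gripper's body presses on something with over 40 N, if the wrist force passes 120 N, or if a joint passes its speed limit or range.

ROBOT

A 6-joint arm with a two-finger parallel gripper is mounted at the origin on the work surface. World frame = base frame: x ahead of the robot, y to its left, z up, the work surface at z = 0. Lengths are in mm, angles in rad, forces in N, time in s.
With the tool pointing down it reaches from about 375 to 925 mm from the base axis. Payload 5.7 kg.
Tool frame: the origin (TCP) lies between the finger pads, 19 mm behind the fingertips; this is the grasp point; z points along the fingers, y is the line along which they close (so a half turn about z gives the same grasp; the last joint's range is limited). The gripper opens to 85 mm and grips with 20 to 120 N. Pads are 22 mm wide; open, the fingers measure 114 mm over their backs; the gripper's body (76 mm by 85 mm) begins 54 mm behind the grasp point. The pads swing forward as they close: fully open they stand 13 mm farther back than shut.
Start: joints at [-0.115, 0.359, 1.51, -0, 1.272, -0.115], TCP at [599.971, -0.004, 249.967] pointing down, gripper open.
Joint ranges: [-2.97, 2.97], [-1.01, 2.36], [0.21, 2.38], [-0.96, 4.11], [0.2, 2.71], [-2.98, 2.98]. Speed limits (rad/s): [2.39, 2.39, 3.14, 3.14, 3.14, 3.14].

INTERFACE

Orientations are given as a unit quaternion [x, y, z, w].
In Python, from workcell import status, eyes, robot gives the robot as it stands. The module is installed in compiled form; this text tells all that it offers.
- The arm moves only by the tool carry_out, never from a script. Its argument "commands" is text: rows parted by semicolons, each of 4 numbers parted by spaces: the shift along the world's x, y, z in cm, then the turn about the world's z in degrees. A call has 1 to 5 rows; each row is the pose to reach, as a shift and turn from the pose commanded when the call began; what a row does not reach only later rows make up. A row lasts 1/8 s, in which the tool goes at most 62.5 mm and 10.7 degrees, less where a joint would pass 70% of its speed; a pose out of reach is approached as far as the arm can. A call with a gripper value outside its range is refused whole. "jaw" is the closure, from -1 (fully open) to 1 (shut), set as the call begins (left out, the last holds). The fingers move at their own pace and stop on an object; "grip_force" is the grip in N (left out, the last holds). Time passes only in rows, so rows that repeat a pose let the fingers close. It gives the time, the measured TCP pose, the force, the opening and the grip force at its end, in the units of the state.
- status.observe(): the state, without advancing time (a new reading comes with each control period).
- eyes.capture(name): name is "scene" or "side" or "wrist"; returns a dict with "frame" (384x512x3 uint8, blue, green, red), "fx", "fy", "cx", "cy" (pixels), "R" (3x3) and "t" (3): a world point X has camera coordinates R X + t; the wrist camera has in their place "T_tool_cam" (4x4, takes a point from camera to tool coordinates, whose origin is the TCP and whose axes are the flange's). Camera axes: x right, y down, z forward; pixel columns grow to the right and rows downward; lengths in mm; the calibration is good to about 2 mm. The wrist camera is an equidistant fisheye: a pixel r from the principal point sees the ray r / f radians off the axis. A picture is of the moment at which its call begins: read the wrist's pose just before it. There is no depth.
- robot.close_job(): hands the job in; it is judged then, once.
The state is a dict: "time": time; "qpos": joint angles; "qvel": joint speeds; "joint_efforts": joint torques, N m; "ee_pos": TCP position; "eef_rot": TCP orientation; "ft_force": force on the tool from outside, world axes, zero at the start; "ft_torque": the same for the moment, N m; "opening": opening from 0.0 (shut) to 1.0 (fully open); "gripper_force": force on a finger pad.
Only numpy, scipy, OpenCV 4.12 (cv2) and the standard library are available. Lean on these libraries where they do the work, as an engineer would, in place of code of your own. Each camera call takes 0.05 s, during which the arm holds its last target. There are 200 camera calls.

## Working session

There is one attempt and no reset: what is moved stays moved. The work goes in short steps, Python scripts to look and compute and a tool call to move; the robot and the scene stay as the last step left them, time stands still between calls to the robot, and variables do not carry over. Pictures are saved under pics/ and viewed, at most 13 in all, crops included, and the job is handed in when it is done.

Besides the shell and the picture viewer there is one more tool, called after "Call:" as name(argument=value, ...) on one line, values as JSON. carry_out: Moves the arm, as the interface text tells. Its arguments: {"type":"object","properties":{"commands":{"type":"string"},"jaw":{"type":"number"},"grip_force":{"type":"number"}},"required":["commands"]}

```bash
mkdir -p pics; cat > h.py <<'E'
import numpy as np, cv2, pickle
from workcell import status, eyes, robot
def ray(c,u,v):
    R=np.array(c["R"]);t=np.array(c["t"])
    d=R.T@np.array([(u-c["cx"])/c["fx"],(v-c["cy"])/c["fy"],1]);return -R.T@t,d/np.linalg.norm(d)
def onz(c,u,v,z):
    o,d=ray(c,u,v);return o+d*(z-o[2])/d[2]
def tri(c1,p1,c2,p2):
    o1,d1=ray(c1,*p1);o2,d2=ray(c2,*p2)
    s=np.linalg.lstsq(np.c_[d1,-d2],o2-o1,rcond=None)[0]
    a=o1+s[0]*d1;b=o2+s[1]*d2;return (a+b)/2,np.linalg.norm(a-b)
def proj(c,X):
    p=np.array(c["R"])@np.array(X)+np.array(c["t"]);return p[0]/p[2]*c["fx"]+c["cx"],p[1]/p[2]*c["fy"]+c["cy"]
def load(n): return pickle.load(open(n+'.pkl','rb'))
E
python3 - <<'E'
from h import *
np.set_printoptions(precision=3,suppress=True)
for n in("scene","side"):
    c=eyes.capture(n);pickle.dump(c,open(n+'.pkl','wb'))
    cv2.imwrite(f'pics/{n}0.png',cv2.resize(c["frame"],(800,600),interpolation=cv2.INTER_CUBIC))
    print(n,c["fx"],c["cx"],c["cy"],-np.array(c["R"]).T@c["t"],np.array(c["R"])[2])
print(status.observe())
E
```

```text
scene 436.9340860332626 257.5643624899744 194.0294800195503 [1037.03  -738.454 1293.638] [-0.352  0.492 -0.796]
side 478.55905304471554 258.0899381860343 187.2389052028879 [-128.331 -827.541 1188.923] [ 0.424  0.546 -0.722]
{'time': 0.1, 'qpos': array([-0.115,  0.359,  1.511, -0.   ,  1.273, -0.115]), 'qvel': array([ 0.002, -0.001, -0.   , -0.001,  0.   ,  0.   ]), 'joint_efforts': array([  0.001, -52.865, -27.935,  -0.   ,   0.005,   0.   ]), 'ee_pos': array([599.411,   0.067, 249.207]), 'eef_rot': array([ 0.707,  0.707, -0.001, -0.001]), 'ft_force': array([-0.571, -1.042, -0.223]), 'ft_torque': array([-0.011, -0.029, -0.025]), 'gripper_force': 0.0, 'opening': 0.9981301839918167}
```

View pics/scene0.png

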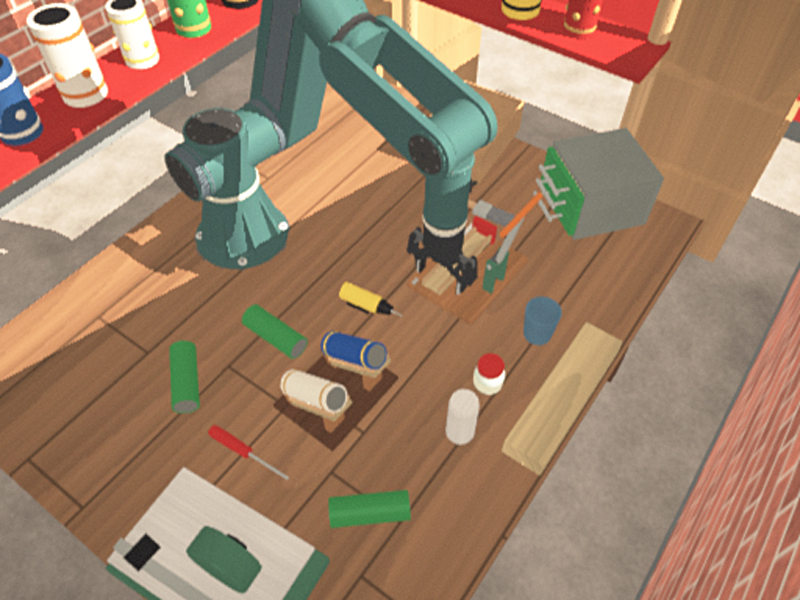

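View pics/side0.png

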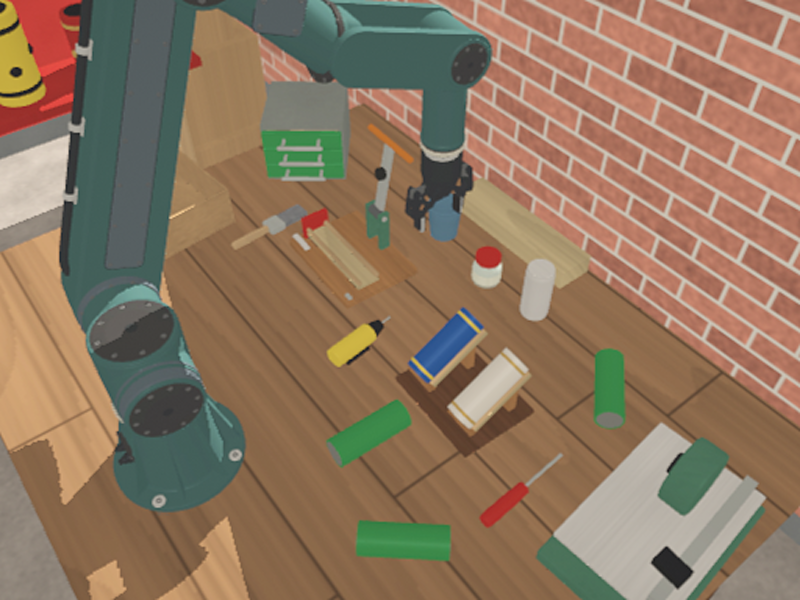

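Scene view: the white pipe is at about (315,393), blue at (354,352), with the jig behind the gripper. Side view: white pipe (490,390), red stop (315,222), orange bar (390,143), cradle rails (340,255).

```bash
python3 - <<'E'
from h import *
np.set_printoptions(precision=2,suppress=True)
s=load('scene');d=load('side')
k=1.5625
def blob(c,roi,f):
    h=cv2.cvtColor(c["frame"],cv2.COLOR_BGR2HSV).astype(int);m=f(h[...,0],h[...,1],h[...,2]).astype(np.uint8)
    x0,y0,x1,y1=[int(a/k) for a in roi];z=np.zeros_like(m);z[y0:y1,x0:x1]=m[y0:y1,x0:x1]
    n,l,st,ce=cv2.connectedComponentsWithStats(z);i=1+np.argmax(st[1:,4]);return l==i
def axis(m):
    p=np.argwhere(m)[:,::-1].astype(np.float32);r=cv2.minAreaRect(p);b=cv2.boxPoints(r)
    if np.linalg.norm(b[0]-b[1])<np.linalg.norm(b[1]-b[2]): e=[(b[0]+b[1])/2,(b[2]+b[3])/2]
    else: e=[(b[1]+b[2])/2,(b[3]+b[0])/2]
    e=sorted(e,key=lambda q:q[0]);return e,r[1],m.sum(),p.mean(0)
def lineinter(c1,e1,c2,e2):
    n=[]
    for c,e in((c1,e1),(c2,e2)):
        o,a=ray(c,*e[0]);o,b=ray(c,*e[1]);q=np.cross(a,b);n.append((q/np.linalg.norm(q),o))
    v=np.cross(n[0][0],n[1][0]);v/=np.linalg.norm(v);return v
white=lambda h,s,v:(v>140)&(s<75)
W1=axis(blob(s,(270,360,360,425),white));W2=axis(blob(d,(440,340,540,440),white))
print(W1,W2,sep='\n');v=lineinter(s,W1[0],d,W2[0]);print('tube dir',v,'slope',np.degrees(np.arcsin(v[2])),'yaw',np.degrees(np.arctan2(v[1],v[0])))
for a,b in((W1[3],W2[3]),(np.mean(W1[0],0),np.mean(W2[0],0))):print(tri(s,a,d,b))
org=lambda h,s,v:(h>=5)&(h<=16)&(s>170)&(v>120)
O1=axis(blob(s,(480,180,550,255),org));O2=axis(blob(d,(350,110,430,175),org));print(O1,O2,sep='\n')
v=lineinter(s,O1[0],d,O2[0]);print('bar dir',v,np.degrees(np.arctan2(v[1],v[0])))
for p in O1[0]+[O1[3]]:
  for q in O2[0]+[O2[3]]:print(*tri(s,p,d,q))
red=lambda h,s,v:((h<=4)|(h>=174))&(s>170)&(v>80)
R1=blob(s,(465,205,505,245),red);R2=blob(d,(290,195,335,245),red);print(axis(R1),axis(R2),sep='\n');print(tri(s,axis(R1)[3],d,axis(R2)[3]))
cr=d["frame"][int(100/k):int(320/k),int(220/k):int(500/k)];cv2.imwrite('pics/jig.png',cv2.resize(cr,None,fx=4.4,fy=4.2,interpolation=cv2.INTER_CUBIC));print(cr.shape)
E
```

```text
([array([179.7, 242.9], dtype=float32), array([221.1, 256.7], dtype=float32)], (43.63943099975586, 18.973663330078125), np.int64(565), array([198.29, 248.65], dtype=float32))
([array([296.75, 262.75], dtype=float32), array([326.25, 233.25], dtype=float32)], (20.50609588623047, 41.719295501708984), np.int64(874), array([311.77, 248.13], dtype=float32))
tube dir [-0.78  0.09 -0.61] slope -37.92547367305148 yaw 173.14166164297222
(array([ 484.75, -283.56,  100.08]), np.float64(0.1959467651027259))
(array([ 488.95, -279.23,   91.98]), np.float64(1.1347566561344455))
([array([320.24, 150.27], dtype=float32), array([345.19, 124.18], dtype=float32)], (3.6760470867156982, 36.100669860839844), np.int64(123), array([333.07, 137.08], dtype=float32))
([array([236.01,  79.98], dtype=float32), array([263.14, 102.83], dtype=float32)], (35.46773147583008, 3.824556589126587), np.int64(130), array([249.64,  91.44], dtype=float32))
bar dir [0.04 1.   0.  ] 87.55046320522841
[624.78 208.48 286.09] 105.69765223402763
[646.45 146.75 276.99] 1.7848177263148906
[636.23 179.36 279.63] 51.58200665695645
[652.2  299.85 277.13] 1.9020396026743538
[671.05 215.56 284.07] 106.25937755892348
[662.34 259.19 278.74] 52.89701412440237
[639.05 257.   279.09] 53.59610088569921
[659.44 184.14 278.05] 54.63958367372329
[649.92 222.22 276.66] 1.0705705052925485
([array([303.06, 138.94], dtype=float32), array([317.7 , 151.96], dtype=float32)], (19.598735809326172, 9.467185020446777), np.int64(125), array([310.1 , 145.49], dtype=float32))
([array([192. , 147.5], dtype=float32), array([208.34, 134.43], dtype=float32)], (10.463642120361328, 20.927284240722656), np.int64(148), array([200.74, 140.72], dtype=float32))
(array([515.35, 341.04,  54.29]), np.float64(0.5550874906318278))
(140, 180, 3)
```

View pics/jig.png

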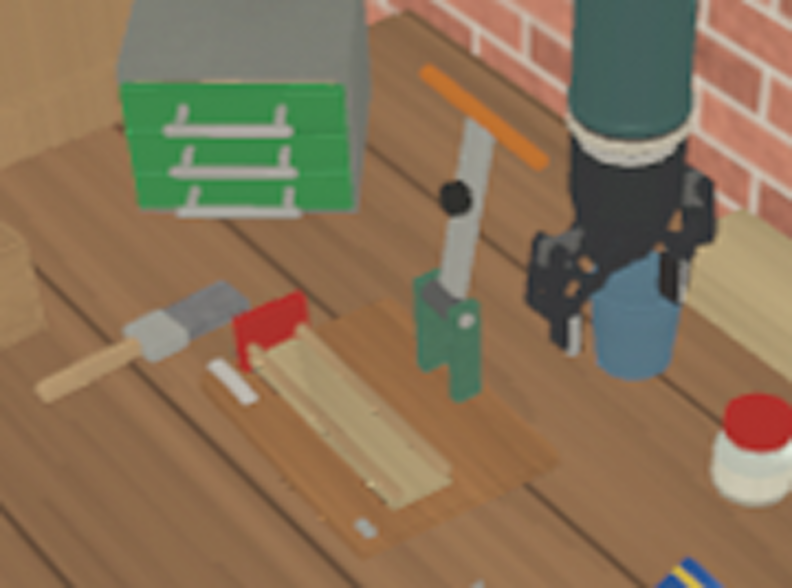

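The crop shows the stop at its far-left end, the cradle rails running down-right to about (420,490), and the clamp upright. The bar's height and direction agree with the data: centre (650,222,277), jig yaw about -2.5°. Moving over the white pipe for a close look.

Call:
carry_out(commands="-2 -6 0 -10; -5 -12 0 -20; -7 -18 0 -30; -10 -24 0 -40; -12 -28 0 -50", jaw=-1)

```text
time: 0.72
ee_pos: [478.7, -281.8, 249.7]
eef_rot: [0.941, 0.339, -0.0, -0.0]
ft_force: [1.0, -0.7, 0.6]
opening: 0.999
gripper_force: 0.0
```

Call:
carry_out(commands="0 0 0 -10; 0 0 0 -20; 0 0 0 -30; 0 0 0 -40; 0 0 0 -40")

```text
time: 1.35
ee_pos: [479.7, -279.8, 249.6]
eef_rot: [1.0, 0.001, -0.0, -0.0]
ft_force: [-0.4, 0.6, -0.1]
opening: 1.001
gripper_force: 0.0
```

```bash
cat >> h.py <<'E'
from scipy.spatial.transform import Rotation as Ro
def wcap(name):
    s=status.observe();c=dict(eyes.capture("wrist"));c["p"]=s["ee_pos"];c["q"]=s["eef_rot"];pickle.dump(c,open(name+'.pkl','wb'));return c,s
def wray(c,u,v):
    x=(u-c["cx"])/c["fx"];y=(v-c["cy"])/c["fy"];r=np.hypot(x,y);k=np.sin(r)/r if r>1e-9 else 1
    dc=np.array([x*k,y*k,np.cos(r)]);T=np.array(c["T_tool_cam"]);R=Ro.from_quat(c["q"]).as_matrix()
    return R@T[:3,3]+c["p"],R@T[:3,:3]@dc
def wonz(c,u,v,z):
    o,d=wray(c,u,v);return o+d*(z-o[2])/d[2]
def wproj(c,X):
    T=np.array(c["T_tool_cam"]);R=Ro.from_quat(c["q"]).as_matrix()
    p=T[:3,:3].T@(R.T@(np.array(X)-c["p"])-T[:3,3]);r=np.arctan2(np.hypot(p[0],p[1]),p[2]);h=np.hypot(p[0],p[1])
    return c["cx"]+c["fx"]*r*p[0]/h,c["cy"]+c["fy"]*r*p[1]/h
E
python3 - <<'E'
from h import *
np.set_printoptions(precision=3,suppress=True)
c,s=wcap('w1');print(s["time"],s["ee_pos"],s["eef_rot"],s["qpos"],c["fx"],c["cx"],c["cy"]);print(np.array(c["T_tool_cam"]))
cv2.imwrite('pics/w1.png',cv2.resize(c["frame"],(800,600),interpolation=cv2.INTER_CUBIC))
E
```

```text
1.35 [ 479.705 -279.842  249.601] [ 1.     0.001 -0.    -0.   ] [-0.653  0.296  1.607  0.     1.239  0.917] 297.3186396354542 257.98254977532827 191.89098805660674
[[   0.001   -0.945   -0.328   83.449]
 [   1.       0.002    0.      -0.493]
 [   0.      -0.328    0.945 -123.573]
 [   0.       0.       0.       1.   ]]
```

View pics/w1.png

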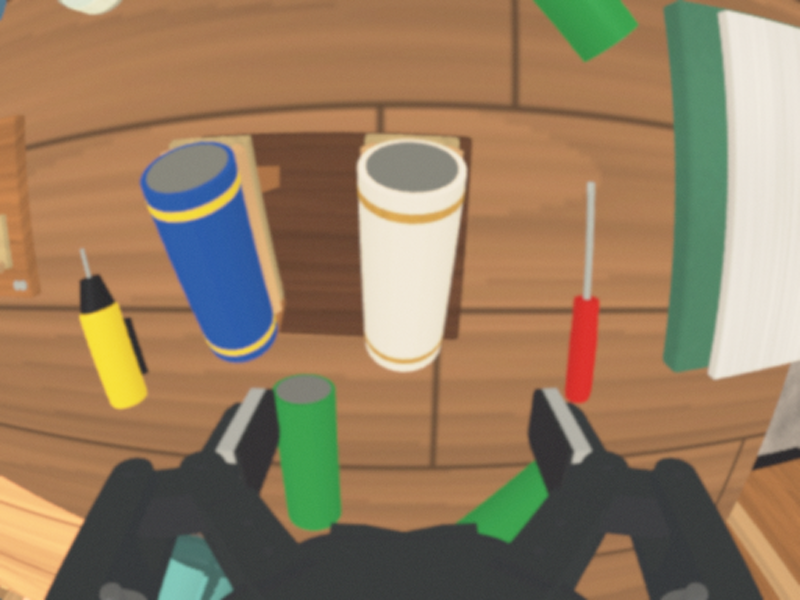

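The wrist view shows the white pipe's high cap centred at (413,167), its low end bottoming at (403,370), and the blue pipe's cap at (188,168).

```bash
python3 - <<'E'
from h import *
np.set_printoptions(precision=2,suppress=True)
c=load('w1');k=1.5625
h=cv2.cvtColor(c["frame"],cv2.COLOR_BGR2HSV).astype(int)
roi=np.zeros(h.shape[:2],bool);roi[int(125/k):int(235/k),int(340/k):int(480/k)]=1
g=(h[...,1]<45)&(h[...,2]>80)&(h[...,2]<160)&roi
n,l,st,ce=cv2.connectedComponentsWithStats(g.astype(np.uint8));i=1+np.argmax(st[1:,4]);print('cap px',ce[i]*k,st[i])
cap=wonz(c,*ce[i],132.5);print('cap',cap)
# edges of pipe at rows: tangent rays -> bisector plane contains axis
w=((h[...,2]>150)&(h[...,1]<110))
for r in(240,270,300,330):
    row=np.where(w[int(r/k),int(350/k):int(480/k)])[0]+int(350/k);a=wray(c,row[0],r/k)[1];o,b=wray(c,row[-1],r/k);m=a/np.linalg.norm(a)+b/np.linalg.norm(b)
    print(r,row[0]*k,row[-1]*k,[ (o+m*(z-o[2])/m[2]) for z in (70,95,120)])
# other: low-end lowest pixel
nb=[(188/k,168/k)];print('blue cap',wonz(c,*nb[0],132.5))
for p in((470,138),(457,338),(252,133)):print(wonz(c,p[0]/k,p[1]/k,12))
E
```

```text
cap px [411.33 166.56] [ 235   92   57   30 1368]
cap [ 551.79 -283.31  132.5 ]
240 359.375 456.25 [array([ 500.15, -282.33,   70.  ]), array([ 505.35, -282.08,   95.  ]), array([ 510.56, -281.83,  120.  ])]
270 360.9375 451.5625 [array([ 479.33, -281.39,   70.  ]), array([ 486.25, -281.22,   95.  ]), array([ 493.17, -281.04,  120.  ])]
300 362.5 446.875 [array([ 457.77, -280.42,   70.  ]), array([ 466.47, -280.33,   95.  ]), array([ 475.17, -280.23,  120.  ])]
330 364.0625 442.1875 [array([ 435.23, -279.41,   70.  ]), array([ 445.79, -279.4 ,   95.  ]), array([ 456.35, -279.39,  120.  ])]
blue cap [ 555.91 -160.89  132.5 ]
[ 569.25 -330.22   12.  ]
[ 403.42 -325.4    12.  ]
[ 576.43 -159.91   12.  ]
```

Call:
carry_out(commands="0.4 -0.1 -4 -2; 0.7 -0.1 -8 -2; 0.7 -0.1 -11 -2; 0.7 -0.1 -13 -2; 0.7 -0.1 -14.6 -2")

```text
time: 2.02
ee_pos: [486.7, -280.8, 102.9]
eef_rot: [1.0, -0.016, -0.0, -0.0]
ft_force: [1.5, 1.1, 0.2]
opening: 0.998
gripper_force: 0.0
```

Call:
carry_out(commands="0 0 0 0; 0 0 0 0; 0 0 0 0; 0 0 0 0; 0 0 0 0", jaw=1, grip_force=45)

```text
time: 2.65
ee_pos: [487.3, -281.6, 104.9]
eef_rot: [1.0, -0.017, 0.001, 0.001]
ft_force: [-1.9, -0.6, 6.6]
opening: 0.636
gripper_force: 48.3
```

Call:
carry_out(commands="0 0 0 0; 0 0 0 0; 0 0 0 0; 0 0 0.2 0; 0 0 0.5 0")

```text
time: 3.28
ee_pos: [486.8, -280.6, 108.8]
eef_rot: [1.0, -0.018, -0.0, -0.0]
ft_force: [0.5, -0.4, -1.8]
opening: 0.635
gripper_force: 47.7
```

Call:
carry_out(commands="0 0 1.5 0; 0 0 4 0; 0 0 7.5 0; 0 0 11.5 0; 0 0 15 0")

```text
time: 3.9
ee_pos: [487.1, -280.9, 261.4]
eef_rot: [1.0, -0.017, 0.001, 0.0]
ft_force: [-0.1, -0.7, -2.2]
opening: 0.633
gripper_force: 47.9
```

Call:
carry_out(commands="-1 4 0 10; -2 9 0 20; -2 15 0 30; -1 21 0 40; 0 27 0 50")

```text
time: 4.53
ee_pos: [487.0, -9.2, 260.1]
eef_rot: [0.912, 0.409, 0.001, 0.0]
ft_force: [1.9, -0.1, -1.9]
opening: 0.634
gripper_force: 47.9
```

Call:
carry_out(commands="0 4 0 10; 0 8 0 20; 0 11 0 30; 0 13 0 39; 0 14 0 39")

```text
time: 5.15
ee_pos: [486.8, 130.1, 259.7]
eef_rot: [0.725, 0.688, 0.0, 0.0]
ft_force: [0.1, 0.2, -1.3]
opening: 0.637
gripper_force: 47.9
```

```bash
python3 - <<'E'
from h import *
np.set_printoptions(precision=3,suppress=True)
c,s=wcap('w2');print(s["time"],s["ee_pos"],s["eef_rot"],s["ft_force"],s["qpos"])
cv2.imwrite('pics/w2.png',cv2.resize(c["frame"],(800,600),interpolation=cv2.INTER_CUBIC))
E
```

```text
5.15 [486.8   130.067 259.694] [0.725 0.688 0.    0.   ] [ 0.079  0.189 -1.261] [0.124 0.21  1.701 0.    1.23  0.176]
```

View pics/w2.png

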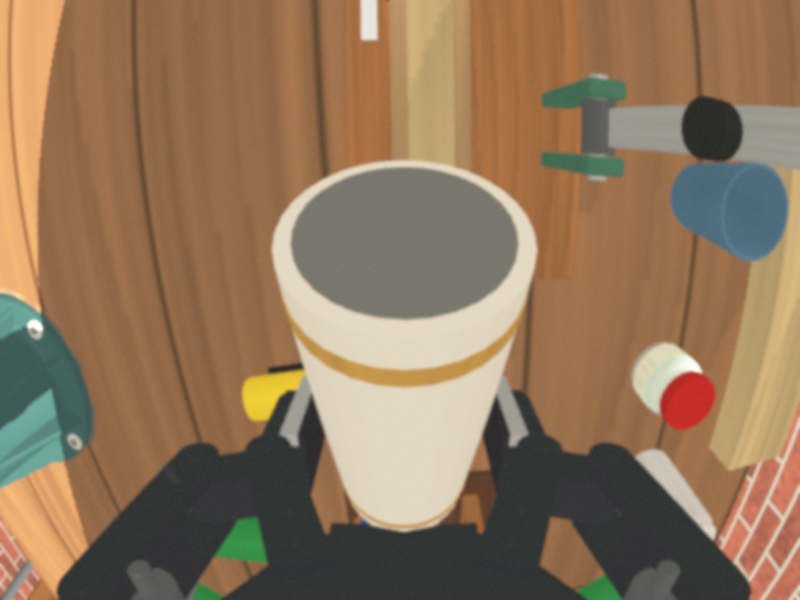

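The pipe is held well, high end towards the stop. The hinge pins are at (598,77) and (597,178), with the cradle rails between columns 392 and 468.

```bash
python3 - <<'E'
from h import *
np.set_printoptions(precision=1,suppress=True)
c=load('w2');k=1.5625
P=lambda x,y,z:wonz(c,x/k,y/k,z)
a=P(598,76,108);b=P(597,179,108);print('pins',a,b,np.linalg.norm(a-b));hm=(a+b)/2
g=c["frame"].astype(int)
for r in(10,60,110,145):
    row=g[int(r/k),int(330/k):int(590/k)];d=np.abs(np.diff(row.sum(1)));idx=np.argsort(d)[-7:]
    print(r,sorted((idx+int(330/k))*k))
for r in(10,60,120):print(P(392,r,51),P(469,r,51))
# predicted points from bar + hinge
yaw=np.radians(-2.5)
X=np.array([np.cos(yaw),np.sin(yaw)]);Y=np.array([-X[1],X[0]])
print('cradle from hinge',hm[:2]-100*X)
s=load('scene');d=load('side')
o1,o2=np.array([310.1,145.49]),np.array([200.74,140.72])
# stop face top corners in the side view crop: (236,318),(305,293); bottom-left (240,370)
q=lambda x,y,z:onz(d,140+x/4.4,64+y/4.2,z)
print('stop top',q(236,318,76),q(305,293,76)); print('rail ends',q(450,478,51),q(395,505,51)); print('rail far',q(298,330,51),q(252,355,51))
print('base corners',q(362,553,18),q(560,460,18))
E
```

```text
pins [611.5 258.2 108. ] [609.8 193.1 108. ] 65.11273602653266
10 [np.float64(357.8125), np.float64(359.375), np.float64(360.9375), np.float64(373.4375), np.float64(375.0), np.float64(376.5625), np.float64(378.125)]
60 [np.float64(387.5), np.float64(389.0625), np.float64(404.6875), np.float64(406.25), np.float64(407.8125), np.float64(468.75), np.float64(470.3125)]
110 [np.float64(389.0625), np.float64(406.25), np.float64(453.125), np.float64(468.75), np.float64(470.3125), np.float64(579.6875), np.float64(581.25)]
145 [np.float64(406.25), np.float64(407.8125), np.float64(453.125), np.float64(468.75), np.float64(578.125), np.float64(579.6875), np.float64(581.25)]
[487.4 314.8  51. ] [541.6 313.4  51. ]
[485.6 276.9  51. ] [539.4 275.3  51. ]
[483.3 233.4  51. ] [537.4 231.5  51. ]
cradle from hinge [510.8 230. ]
stop top [486.1 339.1  76. ] [548.5 332.4  76. ]
rail ends [523.8 100.   51. ] [473.2 101.1  51. ]
rail far [531.7 320.8  51. ] [484.3 316.6  51. ]
base corners [440.2 100.   18. ] [624.1  90.6  18. ]
```

Rail width measures 54 mm and the hinge is 100 mm from the rail line, as it should be. The cradle axis is at x≈510 and the stop face at y≈335. Moving above the laying spot, with the pipe's middle at y≈215.

Call:
carry_out(commands="0.6 3 -2 0; 1.5 6 -5 0; 2.3 8.5 -8 0; 2.3 8.5 -11 0; 2.3 8.5 -12 0", grip_force=25)

```text
time: 5.82
ee_pos: [508.9, 213.2, 137.4]
eef_rot: [0.726, 0.687, -0.002, -0.001]
ft_force: [-0.8, -0.2, -1.3]
opening: 0.639
gripper_force: 47.9
```

Call:
carry_out(commands="0 0 -0.5 0; 0 0 -1 0; 0 0 -1.4 0; 0 0 -1.7 0; 0 0 -2 0")

```text
time: 6.45
ee_pos: [510.2, 214.0, 119.1]
eef_rot: [0.725, 0.688, 0.0, 0.0]
ft_force: [0.3, -0.1, -2.0]
opening: 0.636
gripper_force: 47.9
```

Call:
carry_out(commands="0 0 -0.2 0; 0 0 -0.4 0; 0 0 -0.6 0; 0 0 -0.8 0; 0 0 -1 0")

```text
time: 7.08
ee_pos: [511.8, 214.7, 110.0]
eef_rot: [0.725, 0.688, 0.002, 0.001]
ft_force: [0.8, 3.9, 10.3]
opening: 0.636
gripper_force: 49.1
```

Call:
carry_out(commands="0 0 0 0; 0 0 0 0", jaw=1, grip_force=20)

```text
time: 7.32
ee_pos: [511.8, 214.7, 110.2]
eef_rot: [0.725, 0.688, 0.002, 0.001]
ft_force: [1.7, 1.8, 6.5]
opening: 0.638
gripper_force: 49.1
```

Call:
carry_out(commands="0 0 -0.2 0; 0 0 -0.4 0; 0 0 -0.6 0")

```text
time: 7.7
ee_pos: [512.5, 217.1, 105.3]
eef_rot: [0.726, 0.688, 0.004, -0.0]
ft_force: [-1.3, 12.2, 15.6]
opening: 0.635
gripper_force: 50.7
```

Call:
carry_out(commands="0 0 0.3 0; 0 0 0.3 0", jaw=-0.2, grip_force=20)

```text
time: 7.95
ee_pos: [511.9, 214.9, 106.9]
eef_rot: [0.725, 0.688, 0.002, 0.001]
ft_force: [3.3, 4.4, 4.4]
opening: 0.637
gripper_force: 49.3
```

Call:
carry_out(commands="0 0 0 0; 0 0 0 0; 0 0 0 0", jaw=-0.26, grip_force=20)

```text
time: 8.32
ee_pos: [511.9, 214.8, 106.7]
eef_rot: [0.725, 0.688, 0.002, 0.001]
ft_force: [3.4, 5.2, 5.6]
opening: 0.64
gripper_force: 49.5
```

```bash
python3 - <<'E'
from h import *
c,s=wcap('w3');print(s["time"],s["ee_pos"],s["ft_force"],s["gripper_force"],s["opening"])
d=eyes.capture("side")["frame"][60:220,120:310]
im=np.hstack([cv2.resize(c["frame"][60:384,100:420],(400,405)),cv2.resize(d,(400,405),interpolation=cv2.INTER_CUBIC)])
cv2.imwrite('pics/w3.png',im)
E
```

```text
8.325 [511.93818848 214.81774011 106.72573519] [3.41281462 5.23517708 5.59569586] 49.45320725440979 0.6396502965645802
```

View pics/w3.png

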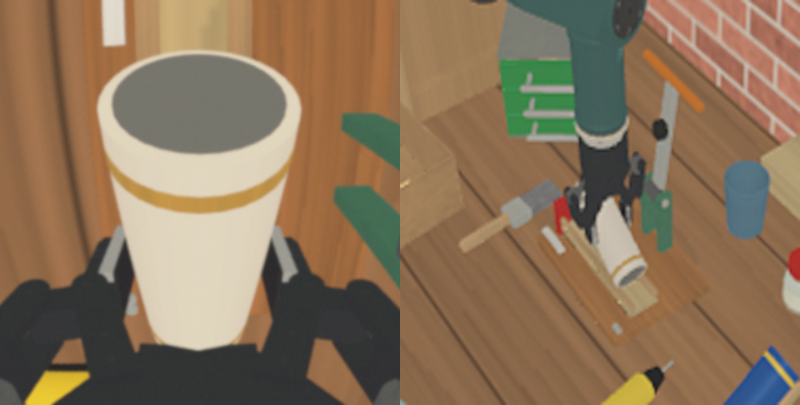

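The pipe is in the grip with its low end on the rails, still tilted and well lined up. I'll shift 2 mm in +x as the side force suggests and keep lowering so the pipe pivots level.

Call:
carry_out(commands="0.2 0 -0.1 0; 0.2 0 -0.3 0; 0.2 0 -0.5 0; 0.2 0 -0.5 0")

```text
time: 8.93
ee_pos: [512.6, 216.4, 102.2]
eef_rot: [0.726, 0.688, 0.002, -0.001]
ft_force: [-1.2, 11.2, 13.5]
opening: 0.641
gripper_force: 50.9
```

Call:
carry_out(commands="0 0 -0.2 0; 0 0 -0.4 0; 0 0 -0.6 0; 0 0 -0.6 0")

```text
time: 9.43
ee_pos: [512.6, 216.2, 96.1]
eef_rot: [0.726, 0.688, 0.002, -0.001]
ft_force: [-0.5, 11.0, 12.1]
opening: 0.636
gripper_force: 51.4
```

Call:
carry_out(commands="0 0 -0.2 0; 0 0 -0.4 0; 0 0 -0.6 0; 0 0 -0.8 0; 0 0 -0.8 0")

```text
time: 10.05
ee_pos: [512.5, 215.5, 87.7]
eef_rot: [0.726, 0.688, 0.001, -0.001]
ft_force: [-0.2, 9.4, 8.5]
opening: 0.635
gripper_force: 52.0
```

Call:
carry_out(commands="0 0 -0.2 0; 0 0 -0.4 0; 0 0 -0.6 0; 0 0 -0.6 0")

```text
time: 10.55
ee_pos: [512.4, 215.1, 81.4]
eef_rot: [0.726, 0.688, 0.001, -0.0]
ft_force: [-0.0, 6.6, 6.2]
opening: 0.642
gripper_force: 52.1
```

```bash
python3 - <<'E'
from h import *
c,s=wcap('w4');print(s["time"],s["ee_pos"],s["ft_force"],s["ft_torque"],s["gripper_force"])
d=eyes.capture("side")["frame"][60:220,120:310]
im=np.hstack([cv2.resize(c["frame"][60:384,100:420],(400,405)),cv2.resize(d,(400,405),interpolation=cv2.INTER_CUBIC)])
cv2.imwrite('pics/w4.png',im)
E
```

```text
10.55 [512.39415321 215.14891852  81.39444686] [-0.02539756  6.61886492  6.24944532] [ 0.7915353  -0.00442261  0.02028377] 52.141000628471375
```

View pics/w4.png

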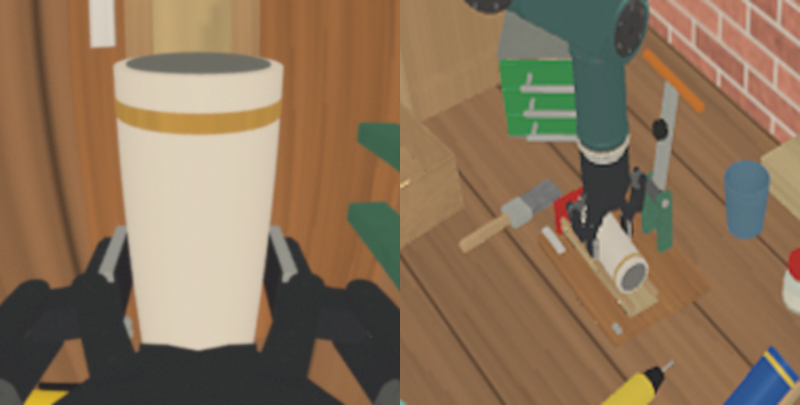

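The pipe is now nearly level. I'll lower the last few millimetres slowly.

Call:
carry_out(commands="0 0 -0.1 0; 0 0 -0.2 0; 0 0 -0.3 0; 0 0 -0.3 0")

```text
time: 11.15
ee_pos: [512.4, 215.1, 78.4]
eef_rot: [0.726, 0.688, 0.001, -0.0]
ft_force: [0.4, 7.7, 7.3]
opening: 0.639
gripper_force: 52.3
```

Call:
carry_out(commands="0 0 -0.1 0; 0 0 -0.2 0; 0 0 -0.2 0")

```text
time: 11.52
ee_pos: [512.3, 215.0, 76.3]
eef_rot: [0.726, 0.688, 0.001, -0.0]
ft_force: [0.3, 6.9, 6.3]
opening: 0.64
gripper_force: 52.5
```

Call:
carry_out(commands="0 0 -0.1 0; 0 0 -0.2 0; 0 0 -0.2 0")

```text
time: 11.9
ee_pos: [512.3, 215.0, 76.1]
eef_rot: [0.726, 0.688, 0.001, -0.0]
ft_force: [-5.4, 5.0, 23.5]
opening: 0.638
gripper_force: 54.3
```

Call:
carry_out(commands="0 0 -0.1 0; 0 0 -0.1 0")

```text
time: 12.15
ee_pos: [512.2, 215.1, 75.8]
eef_rot: [0.725, 0.688, 0.001, -0.0]
ft_force: [-7.5, 4.6, 31.1]
opening: 0.638
gripper_force: 55.4
```

The pipe is seated: z stiffens at 76. Unload, then slide towards the stop.

Call:
carry_out(commands="0 0 0.1 0; 0 0 0.2 0; -0.1 0 0.3 0; -0.1 0 0.3 0")

```text
time: 12.65
ee_pos: [512.2, 214.4, 76.4]
eef_rot: [0.725, 0.688, 0.001, 0.0]
ft_force: [3.5, 3.6, 3.8]
opening: 0.639
gripper_force: 52.3
```

Call:
carry_out(commands="0.02 0.4 0 0; 0.04 0.8 0 0; 0.06 1.2 0 0; 0.08 1.6 0 0; 0.1 2 0 0")

```text
time: 13.28
ee_pos: [512.2, 232.3, 75.8]
eef_rot: [0.725, 0.689, -0.001, 0.001]
ft_force: [3.5, -5.4, 5.2]
opening: 0.632
gripper_force: 52.4
```

```bash
python3 - <<'E'
from h import *
np.set_printoptions(precision=1,suppress=True)
c,s=wcap('w5');print(s["time"],s["ee_pos"],s["ft_force"],s["ft_torque"],s["gripper_force"])
d=dict(eyes.capture("scene"));pickle.dump(d,open('s5.pkl','wb'))
im=np.hstack([cv2.resize(c["frame"][60:384,100:420],(400,405)),cv2.resize(d["frame"][105:225,230:370],(400,405),interpolation=cv2.INTER_CUBIC)])
cv2.imwrite('pics/w5.png',im)
E
```

```text
13.275 [512.2 232.3  75.8] [ 3.5 -5.4  5.2] [-1.2 -0.6  0.5] 52.40692734718323
```

View pics/w5.png

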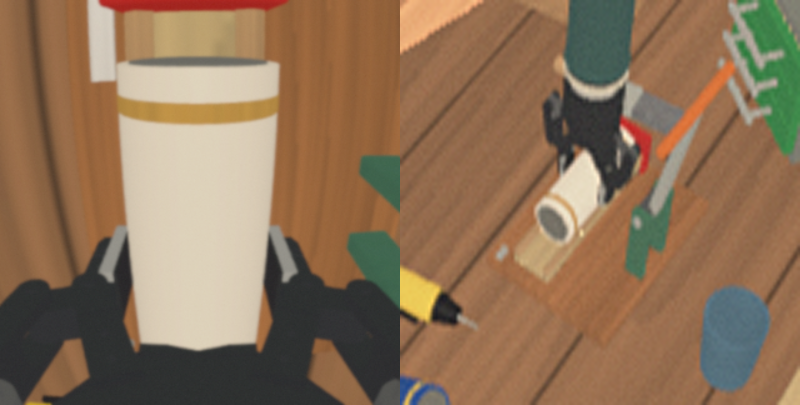

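The pipe is level in the cradle. The red stop shows at the top of the wrist panel, about 2 cm beyond the pipe's end. Creeping on.

Call:
carry_out(commands="0.1 0.2 0 0; 0.1 0.4 0 0; 0.1 0.6 0 0; 0.1 0.8 0 0; 0.1 1 0 0")

```text
time: 14.0
ee_pos: [512.7, 241.9, 75.8]
eef_rot: [0.725, 0.689, -0.002, 0.001]
ft_force: [2.2, -5.9, 5.8]
opening: 0.636
gripper_force: 52.6
```

Call:
carry_out(commands="0.01 0.2 0 0; 0.02 0.4 0 0; 0.03 0.6 0 0; 0.03 0.6 0 0")

```text
time: 14.5
ee_pos: [513.0, 248.1, 75.8]
eef_rot: [0.725, 0.689, -0.002, 0.001]
ft_force: [2.6, -4.8, 6.0]
opening: 0.637
gripper_force: 52.6
```

```bash
python3 - <<'E'
from h import *
np.set_printoptions(precision=1,suppress=True)
c,s=wcap('w6');h=cv2.cvtColor(c["frame"],cv2.COLOR_BGR2HSV).astype(int)
m=((h[...,0]<5)|(h[...,0]>174))&(h[...,1]>150)&(h[...,2]>70)
m[130:]=0;ys,xs=np.where(m);print(xs.min(),xs.max(),ys.min(),ys.max())
col=c["frame"][40:125,258];print(col.tolist()[::3])
# stop top face front edge ambiguous; lower visible red edge in the gap columns
lo=m[:,240:275];r=np.where(lo.any(1))[0].max();print('bottom row',r,'at z=96(occl by pipe top)',wonz(c,258,r,96),'z=76',wonz(c,258,r,76),'z=51',wonz(c,258,r,51))
E
```

```text
180 330 67 100
[[71, 105, 147], [72, 105, 147], [79, 102, 133], [95, 97, 95], [92, 93, 93], [91, 92, 92], [90, 92, 92], [90, 93, 90], [89, 90, 97], [48, 52, 178], [44, 49, 194], [41, 46, 194], [42, 47, 194], [39, 44, 190], [40, 44, 192], [40, 45, 192], [40, 46, 190], [38, 44, 190], [35, 39, 187], [38, 46, 177], [105, 152, 189], [111, 162, 190], [100, 110, 114], [99, 105, 107], [121, 132, 137], [187, 211, 223], [191, 215, 226], [190, 214, 224], [190, 214, 225]]
bottom row 98 at z=96(occl by pipe top) [516.3 331.1  96. ] z=76 [516.2 330.7  76. ] z=51 [516.1 330.2  51. ]
```

Call:
carry_out(commands="0.01 0.1 0 0; 0.02 0.2 0 0; 0.02 0.3 0 0; 0.02 0.4 0 0; 0.02 0.4 0 0")

```text
time: 15.18
ee_pos: [513.1, 251.9, 75.8]
eef_rot: [0.725, 0.689, -0.002, 0.001]
ft_force: [1.8, -6.7, 6.7]
opening: 0.63
gripper_force: 52.6
```

Call:
carry_out(commands="0 0.1 0 0; 0 0.2 0 0; 0 0.2 0 0")

```text
time: 15.55
ee_pos: [513.1, 252.4, 75.7]
eef_rot: [0.724, 0.689, -0.003, 0.002]
ft_force: [4.2, -13.3, 7.7]
opening: 0.634
gripper_force: 52.7
```

Call:
carry_out(commands="0 0.1 0 0; 0 0.2 0 0; 0 0.2 0 0")

```text
time: 15.92
ee_pos: [513.1, 252.5, 75.8]
eef_rot: [0.724, 0.69, -0.004, 0.003]
ft_force: [4.4, -20.1, 8.3]
opening: 0.636
gripper_force: 52.9
```

The pipe bears on the stop: 20 N total, of which about 5 N is friction. Ease 1 mm, release and rise.

Call:
carry_out(commands="0 -0.1 0 0; 0 -0.1 0 0")

```text
time: 16.18
ee_pos: [513.1, 252.4, 75.7]
eef_rot: [0.724, 0.689, -0.003, 0.002]
ft_force: [3.4, -15.7, 7.7]
opening: 0.632
gripper_force: 52.8
```

Call:
carry_out(commands="0 0 0 0; 0 0 0 0; 0 0 0 0; 0 0 0 0; 0 0 0 0", jaw=-1)

```text
time: 16.8
ee_pos: [513.4, 257.2, 75.9]
eef_rot: [0.725, 0.688, -0.0, -0.0]
ft_force: [-0.2, -0.3, -0.3]
opening: 0.998
gripper_force: 0.0
```

Call:
carry_out(commands="0 0 1 0; 0 0 3 0; 0 0 6 0; 0 0 10 0; -2 0 15 0")

```text
time: 17.42
ee_pos: [494.0, 256.9, 227.5]
eef_rot: [0.726, 0.688, 0.0, 0.0]
ft_force: [1.0, -0.4, 0.7]
opening: 1.001
gripper_force: 0.0
```

```bash
python3 - <<'E'
from h import *
np.set_printoptions(precision=2,suppress=True)
c,s=wcap('w7');print(s["time"],s["ee_pos"],s["eef_rot"],s["ft_force"],s["opening"])
d=dict(eyes.capture("scene"));pickle.dump(d,open('s7.pkl','wb'))
im=np.hstack([cv2.resize(c["frame"],(440,330)),cv2.resize(d["frame"][95:225,230:370],(355,330),interpolation=cv2.INTER_CUBIC)])
cv2.imwrite('pics/w7.png',im)
E
```

```text
17.425 [494.05 256.91 227.48] [0.73 0.69 0.   0.  ] [ 1.   -0.42  0.67] 1.0008060716710332
```

View pics/w7.png

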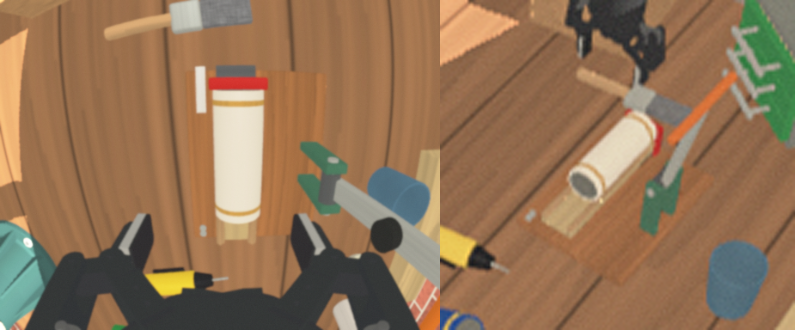

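The pipe lies flush against the red stop and the clamp is still upright. Next I go above the bar, offset -43 mm along it, with the jaws closing across it.

Call:
carry_out(commands="0 0 5 0; 0 -2 10 0; 4 -4 12 0; 8 -6 12 0; 12 -7.7 12 0")

```text
time: 18.15
ee_pos: [614.6, 179.2, 346.6]
eef_rot: [0.725, 0.688, 0.0, 0.0]
ft_force: [0.3, -0.4, 0.1]
opening: 1.002
gripper_force: 0.0
```

Call:
carry_out(commands="3.4 0 0 0; 3.4 0 0 0; 3.4 0 0 0")

```text
time: 18.52
ee_pos: [646.7, 180.0, 345.4]
eef_rot: [0.725, 0.688, -0.001, -0.001]
ft_force: [-0.6, -0.1, -1.0]
opening: 1.0
gripper_force: 0.0
```

```bash
python3 - <<'E'
from h import *
np.set_printoptions(precision=1,suppress=True)
c,s=wcap('w8');print(s["time"],s["ee_pos"],s["eef_rot"],s["ft_force"],s["opening"])
h=cv2.cvtColor(c["frame"],cv2.COLOR_BGR2HSV).astype(int)
m=((h[...,0]>=5)&(h[...,0]<=16)&(h[...,1]>185)&(h[...,2]>120)).astype(np.uint8)
n,l,st,ce=cv2.connectedComponentsWithStats(m)
for i in np.argsort(-st[1:,4])[:3]+1:
    print(st[i],ce[i]);ys,xs=np.where(l==i)
    for r in(ys.min()+2,int(ys.mean()),ys.max()-2):print(r,wonz(c,xs[ys==r].mean(),r,277.5))
cv2.imwrite('pics/w8.png',c["frame"])
E
```

```text
18.525 [646.7 180.  345.4] [ 0.7  0.7 -0.  -0. ] [-0.6 -0.1 -1. ] 1.000178075626292
[ 249   40   23  217 4148] [260.8 143.3]
42 [652.6 297.8 277.5]
143 [650.2 232.1 277.5]
254 [647.1 149.5 277.5]
[186  50   1   3   3] [186.  51.]
52 [605.4 295.4 277.5]
51 [605.5 296.  277.5]
50 [605.5 296.7 277.5]
[185  54   2   3   3] [185.7  55. ]
56 [604.6 292.8 277.5]
55 [605.3 293.4 277.5]
54 [605.4 294.  277.5]
```

View pics/w8.png

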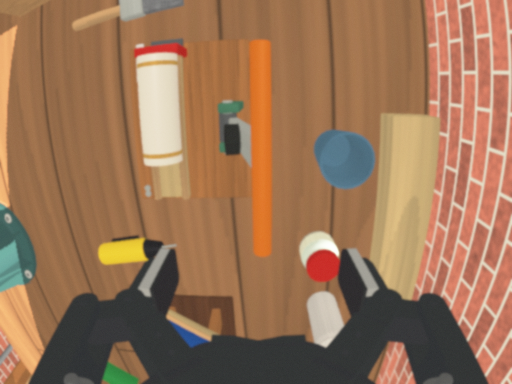

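The bar runs from (261,42) to (262,254), which puts it at x≈648 beneath the TCP, matching the earlier measurement. Descend and grip it.

Call:
carry_out(commands="0.1 0 -2 0; 0.1 0 -4 0; 0.1 0 -5.3 0; 0.1 0 -6 0; 0.1 0 -6 0")

```text
time: 19.2
ee_pos: [648.1, 180.1, 285.9]
eef_rot: [0.725, 0.688, -0.0, -0.0]
ft_force: [-0.3, -0.4, 0.1]
opening: 1.0
gripper_force: 0.0
```

Call:
carry_out(commands="0 0 0 0; 0 0 0 0; 0 0 0 0; 0 0 0 0; 0 0 0 0", jaw=1, grip_force=20)

```text
time: 19.82
ee_pos: [648.7, 180.0, 286.3]
eef_rot: [0.725, 0.688, 0.0, 0.0]
ft_force: [0.9, -0.6, 2.0]
opening: 0.154
gripper_force: 21.6
```

Call:
carry_out(commands="0 0 0 0; 0 0 0 0; 0 0 0 0")

```text
time: 20.2
ee_pos: [648.8, 180.0, 286.3]
eef_rot: [0.725, 0.688, 0.0, 0.0]
ft_force: [0.9, -0.5, 2.4]
opening: 0.152
gripper_force: 21.6
```

Bar gripped. Start the arc about the hinge.

Call:
carry_out(commands="-2.5 0.1 0.4 0; -4.9 0.2 0.45 0; -7.3 0.3 0.15 0; -9.6 0.4 -0.5 0; -11.8 0.5 -1.4 0")

```text
time: 20.82
ee_pos: [532.1, 184.7, 273.1]
eef_rot: [0.725, 0.688, 0.002, 0.002]
ft_force: [4.6, -2.0, -1.0]
opening: 0.152
gripper_force: 20.9
```

Call:
carry_out(commands="-2.1 0.1 -1.2 0; -3.9 0.2 -2.7 0; -5.4 0.25 -4.3 0; -6.6 0.3 -6 0; -7.7 0.35 -7.8 0")

```text
time: 21.45
ee_pos: [455.1, 188.2, 194.3]
eef_rot: [0.725, 0.689, 0.002, 0.002]
ft_force: [6.9, -2.8, 0.4]
opening: 0.15
gripper_force: 21.1
```

Call:
carry_out(commands="-0.5 0 -1 0; -0.8 0.05 -1.9 0; -1.1 0.05 -2.8 0; -1.3 0.05 -3.7 0; -1.4 0.05 -4.3 0")

```text
time: 22.08
ee_pos: [440.9, 189.0, 151.0]
eef_rot: [0.725, 0.688, 0.001, 0.001]
ft_force: [5.7, -2.1, 3.2]
opening: 0.154
gripper_force: 21.2
```

Call:
carry_out(commands="-0.1 0 -0.4 0; -0.15 0 -0.8 0; -0.2 0 -1.2 0; -0.2 0 -1.2 0")

```text
time: 22.58
ee_pos: [439.0, 189.2, 138.9]
eef_rot: [0.725, 0.688, 0.001, 0.001]
ft_force: [5.6, -1.8, -3.4]
opening: 0.153
gripper_force: 20.6
```

Call:
carry_out(commands="0 0 -0.3 0; 0 0 -0.6 0; 0 0 -0.9 0; 0 0 -0.9 0")

```text
time: 23.08
ee_pos: [438.3, 189.3, 129.8]
eef_rot: [0.725, 0.688, 0.001, 0.0]
ft_force: [5.1, -1.5, -0.9]
opening: 0.151
gripper_force: 21.0
```

Call:
carry_out(commands="0 0 -0.1 0; 0 0 -0.2 0; 0 0 -0.3 0; 0 0 -0.3 0")

```text
time: 23.58
ee_pos: [438.2, 189.3, 127.0]
eef_rot: [0.725, 0.688, 0.001, 0.0]
ft_force: [4.8, -1.1, 2.9]
opening: 0.149
gripper_force: 21.1
```

Call:
carry_out(commands="0 0 -0.1 0; 0 0 -0.2 0; 0 0 -0.2 0")

```text
time: 23.95
ee_pos: [438.2, 189.3, 125.6]
eef_rot: [0.725, 0.688, 0.001, 0.0]
ft_force: [4.1, -1.2, 8.6]
opening: 0.153
gripper_force: 21.8
```

Call:
carry_out(commands="0 0 -0.1 0; 0 0 -0.1 0")

```text
time: 24.2
ee_pos: [438.1, 189.3, 125.3]
eef_rot: [0.725, 0.688, 0.001, 0.0]
ft_force: [1.2, -1.6, 16.2]
opening: 0.156
gripper_force: 22.6
```

A stiff rise to 16 N shows the pad is pressing. Open the jaws part way, staying clear of the pipe, and rise.

Call:
carry_out(commands="0 0 0 0; 0 0 0 0; 0 0 0 0; 0 0 0 0", jaw=0.3)

```text
time: 24.7
ee_pos: [436.8, 188.9, 123.6]
eef_rot: [0.725, 0.688, -0.001, -0.0]
ft_force: [0.2, -0.4, -0.6]
opening: 0.352
gripper_force: 0.0
```

```bash
python3 - <<'E'
from h import *
np.set_printoptions(precision=1,suppress=True)
s=status.observe();print(s["time"],s["ee_pos"],s["ft_force"],s["opening"],s["gripper_force"])
E
```

```text
24.7 [436.8 188.9 123.6] [ 0.2 -0.4 -0.6] 0.352245140604761 0.0
```

Call:
carry_out(commands="0 0 0.5 0; 0 0 2 0; 0 0 5 0; 0 0 8 0; 0 0 11 0")

```text
time: 25.32
ee_pos: [437.3, 189.0, 235.2]
eef_rot: [0.725, 0.688, -0.0, -0.0]
ft_force: [0.6, 0.2, 0.0]
opening: 0.355
gripper_force: 0.0
```

Call:
carry_out(commands="0 -3 2 0; 0 -7 4 0; 0 -12 5 0; 0 -16 5 0; 0 -16 5 0")

```text
time: 25.95
ee_pos: [437.5, 26.9, 284.5]
eef_rot: [0.727, 0.687, 0.0, 0.0]
ft_force: [-0.6, 1.0, 0.3]
opening: 0.347
gripper_force: 0.0
```

```bash
python3 - <<'E'
from h import *
np.set_printoptions(precision=2,suppress=True)
s=dict(eyes.capture("scene"));d=dict(eyes.capture("side"));pickle.dump((s,d),open('e.pkl','wb'));print(status.observe()["time"],status.observe()["ee_pos"])
def org(c,x0,y0,x1,y1):
    h=cv2.cvtColor(c["frame"],cv2.COLOR_BGR2HSV).astype(int)
    m=((h[...,0]>=5)&(h[...,0]<=16)&(h[...,1]>185)&(h[...,2]>120));z=np.zeros(m.shape,np.uint8);z[y0:y1,x0:x1]=m[y0:y1,x0:x1]
    n,l,st,ce=cv2.connectedComponentsWithStats(z);i=1+np.argmax(st[1:,4]);print(st[i]);return ce[i]
X=[438.8,233,114];print(proj(s,X),proj(d,X))
p,q=[proj(c,X) for c in(s,d)]
b=lambda p:(int(p[0]-45),int(p[1]-45),int(p[0]+45),int(p[1]+45))
print(tri(s,org(s,*b(p)),d,org(d,*b(q))))
im=np.hstack([cv2.resize(s["frame"][75:225,220:380],(400,400),interpolation=cv2.INTER_CUBIC),cv2.resize(d["frame"][60:220,130:290],(400,400),interpolation=cv2.INTER_CUBIC)])
cv2.imwrite('pics/end.png',im)
E
```

```text
26.05 [437.31  29.09 284.12]
(np.float64(278.92512044154336), np.float64(142.58667645614665)) (np.float64(197.64309641680074), np.float64(153.14298654391334))
[275 142   4   6   7]
[186 141  25  26 102]
(array([436.18, 222.99, 116.61]), np.float64(9.363601467238254))
```

View pics/end.png

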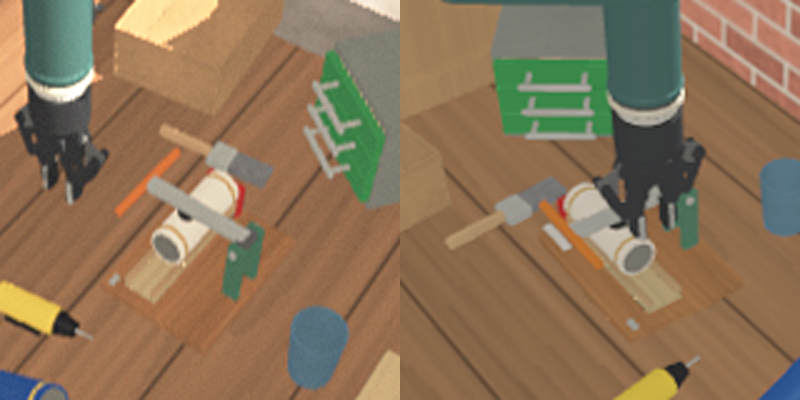

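The clamp is down across the pipe, the pipe sits against the red stop, and the gripper is clear. Handing in.

```bash
python3 -c "
from workcell import robot
print(robot.close_job())"
```

```text
the job is handed in; nothing more can be done
None
```

I handed the job in at about 26 s: the white pipe bears on the red stop (about 14 N at most) and the clamp is down on it, last pressed with about 16 N on the bar, slightly over the 10–15 N asked; the gripper is clear, I saw nothing else disturbed, and no verdict came back.

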